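# Turn the salt block to the air bar and set the air valve

### The arm

A 7-joint arm with a two-finger parallel gripper is mounted at the origin on the work surface. World frame = base frame: x ahead of the robot, y to its left, z up, the work surface at z = 0. Lengths are in m, angles in rad, forces in N, time in s.
With the tool pointing down it reaches from about 0.4 to 0.85 m from the base axis. Payload 4.5 kg.
Tool frame: the origin (TCP) lies on the centre line of the jaws, within the pads' length; the fingertips stand 8 mm ahead of it and the grasp point (between the pads) lies 11 mm behind it; z points along the fingers, x is the direction in which the jaws open and shut, and the axes are right-handed (so a half turn about z gives the same grasp; the last joint's range is limited). The gripper opens to 88 mm and grips with 3 to 60 N. Pads are 18 mm wide; open, the fingers measure 123 mm over their backs; the gripper's body (75 mm by 187 mm) begins 45 mm behind the grasp point.
Start: joints at [1.337, 0.689, -0.195, 1.565, 0.157, 0.902, -0.215], TCP at [0.165, -0.603, 0.247] pointing down, gripper open.
Joint ranges: [-3.01, 3.01], [-0.46, 2.08], [-1.47, 1.51], [0.13, 2.56], [-1, 4.14], [0.04, 2.09], [-2.66, 2.66]. Speed limits (rad/s): [2.57, 2.57, 3.14, 3.14, 3.14, 3.14, 3.14].

### API

Orientations are given as a unit quaternion [x, y, z, w].
In Python, from plant import r gives the robot as it stands.
- The arm moves only by the shell command python3 -m pendant 'ROWS' [FORCE]. ROWS is JSON, a list of rows, each a list of 3 entries, a list of its own where there are three numbers: the turn, a rotation vector about the tool's x, y, z in rad, then the shift along the tool's x, y, z in m, then the opening, from 0 (shut) to 1 (fully open). In form: [[[wx, wy, wz], [tx, ty, tz], claw], ...]. A call has 1 to 10 rows; each row is the pose to reach, as a shift and turn from the pose commanded when the call began, along the tool's axes at that moment; what a row does not reach only later rows make up. A row lasts 1/10 s, in which the tool goes at most 50 mm and 8.59 degrees, less where a joint would pass 70% of its speed; a pose out of reach is approached as far as the arm can. A call with a gripper value outside its range is refused whole. The fingers move at their own pace and stop on an object; FORCE is the grip in N (left out, the last holds). Time passes only in rows, so rows that repeat a pose let the fingers close. It gives the time, the measured TCP pose, the force and the opening at its end, in the units of the state.
- r.get_state(): the state, without advancing time (a new reading comes with each control period).
- r.snapshot(name): name is "scene" or "top" or "wrist"; returns a dict with "image" (384x512x3 uint8, red, green, blue), "mtx" (3x3 intrinsics, pixels), "R" (3x3) and "t" (3): a world point X has camera coordinates R X + t; the wrist camera has in their place "T_tool_cam" (4x4, takes a point from camera to tool coordinates, whose origin is the TCP and whose axes are the tool frame's). Camera axes: x right, y down, z forward; pixel columns grow to the right and rows downward; lengths in m; the calibration is good to about 2 mm. A picture is of the moment at which its call begins: read the wrist's pose just before it. There is no depth.
- r.finish_job(): hands the job in, once; it reports no verdict.
The state is a dict: "clock": time; "q": joint angles; "qd": joint speeds; "joint_torque": joint torques, N m; "tool_pos": TCP position; "eef_rot": TCP orientation; "contact_force": force on the tool from outside, world axes, zero at the start; "moment": the same for the moment, N m; "opening": opening from 0.0 (shut) to 1.0 (fully open).
Only numpy, scipy, OpenCV 4.12 (cv2) and the standard library are available. Lean on these libraries where they do the work, as an engineer would, in place of code of your own. Each camera call takes 0.05 s, during which the arm holds its last target. There are 200 camera calls.

### The job

With the air valve still shut, turn the pink salt block on its base so that its white crusted end sits flat against the face of the aluminium air bar, between the bar's two yellow ends, standing upright on the bench, and let go of it. Then swing the blue valve lever open until it lines up with the red marker on the dial, leaving the block in place. Leave the other salt pieces (slab, tile and small offcut) where they lie.

Things in the scene. Friction and masses are not known exactly. Their poses are not given: they have to be found in the camera images.
- station: Fixed station: aluminium air bar 140 (x) x 40 (y) x 60 mm high, its x beyond +-50 yellow; a pipe runs along +y to a brass ball valve with white dial and blue lever, then a gauge (77 mm high, at y 240). Origin on the bench under the centre of the bar's working face, z up; the face is the plane y = 0, looking to -y, where the block goes. Base plate behind it 100 mm wide, 8 high.
- bar_face (a point): Centre of the air bar's working face, 30 mm above the bench; axes as the station.
- salt_block: Loose pink salt block, 90 (x) x 56 (y) x 60 mm (z), about 0.75 kg. Origin at the centre of its underside, z up. Its +x end is white with salt crust, 16 mm deep (the others are pink). Grip it across its 56 mm width (y).
- white_face (a point): Centre of the block's white crusted end face: 45 mm from the block's centre along +x, 30 mm up; axes as the block.
- valve_axis (a point): Point on the upright valve axis at the lever's mid-height, 88 mm above the bench, 155 mm behind the bar's face (station +y); axes as the station. The white dial below is 70 mm in radius, its top 69.5 mm above the bench; only the lever reaches out beyond it.
- lever (a joint): Opening angle of the blue valve lever, rad: 0 is shut (lever points along station -x), growing clockwise seen from above to pi/2 full open (lever points along station +y). It stays where it is left; about 3 N at the grip moves it.
- lever_grip (a point): Middle of the lever's blue grip, 100 mm from the valve axis; x points outward along the lever, z up. The grip runs 65 to 130 mm from the axis, is 18 mm wide and 16 mm high (80 to 96 mm above the bench), with free space below it beyond the dial.
- marker: Red pointer lying fixed on the dial, from 27 to 79 mm from the valve axis, 10 mm wide with a 22 mm wide head. Origin on the valve axis, on the dial; its x axis points outward along the pointer: the direction the lever must take. The lever passes 5 mm above it.
- slab: Bystander, not to be moved: rough pink salt slab, about 100 x 70 x 45 mm. Origin at its underside.
- offcut: Bystander, not to be moved: small pink salt offcut, about 40 x 32 x 26 mm. Origin at its underside.
- tile: Bystander, not to be moved: pale pink salt tile, 60 x 60 x 20 mm. Origin at its underside.
Not all that is in view belongs to the job. What is shaped like the salt_block but black or orange is not meant.

How it is judged:
On the way:
1. the block stands released with its white end flat against the air bar while the valve is still shut (y of white_face in the frame of bar_face between -0.006 and 0.004 m and x of white_face in the frame of bar_face between -0.025 and 0.025 m and angle between the x axis of salt_block and the y axis of bar_face, either way round below 0.09 rad and angle between salt_block's own z axis and vertical below 0.06 rad and height (world z) of salt_block below 0.006 m and contact force between the fingers and salt_block below 0.5 N and value of joint lever below 0.12 rad), for 0.2 s.
At the end, for the whole second after the job is handed in: The block stands upright on the bench, released and at rest, its white end flat against the air bar's face (centre of the end within 6 mm of the face, square to it within 0.09 rad, and within 25 mm of the bar's middle along the bar); the lever rests in line with the red marker within 0.08 rad (y of white_face in the frame of bar_face between -0.006 and 0.004 m and x of white_face in the frame of bar_face between -0.025 and 0.025 m and angle between the x axis of salt_block and the y axis of bar_face, either way round below 0.09 rad and angle between salt_block's own z axis and vertical below 0.06 rad and height (world z) of salt_block below 0.006 m and contact force between the fingers and salt_block below 0.5 N and angle between the x axis of lever_grip and the x axis of marker, either way round below 0.08 rad and linear speed of salt_block below 0.02 m/s and velocity of joint lever between -0.05 and 0.05 rad/s); the robot touches nothing.
It fails at once if another salt piece was moved by more than 30 mm (distance of any of slab, offcut, tile from where it was at the start of the episode above 0.03 m).
It fails at once if the salt block was tipped over (angle between salt_block's own z axis and vertical above 0.7 rad).
It also fails if it takes over 58 s, if anything falls off the work surface, if the arm or the gripper's body presses on something with over 40 N, if the wrist force passes 120 N, or if a joint passes its speed limit or range.

## Working session

There is one attempt and no reset: what is moved stays moved. The work goes in short steps, Python scripts to look and compute and a shell command to move; the robot and the scene stay as the last step left them, time stands still between calls to the robot, and variables do not carry over. Pictures are saved under pics/ and viewed, about 8 in all and at most 12, crops included, and the job is handed in when it is done.

```bash
mkdir -p pics; ls
python3 - <<'E'
from plant import r
import cv2,numpy as np
print(r.get_state())
for n in ("scene","top"):
    s=r.snapshot(n); cv2.imwrite(f"pics/{n}0.png",s["image"][:,:,::-1]); print(n,s["mtx"],s["R"],s["t"])
    np.savez(f"pics/{n}0.npz",**{k:np.array(v) for k,v in s.items()})
E
```

```text
pics
{'clock': 0.0, 'q': array([ 1.33681182,  0.69000922, -0.19452534,  1.56633836,  0.15732225,
        0.90250478, -0.21513656]), 'qd': array([-7.23119715e-04, -1.48070621e-03, -6.15722484e-04, -1.31384864e-03,
       -7.18126027e-04, -7.38690565e-05,  2.30807820e-03]), 'joint_torque': array([-1.26994155e-04, -5.27563334e+01, -1.26708996e+00, -1.53432852e+01,
       -5.26562543e-02,  6.30299299e-03,  1.75191217e-04]), 'tool_pos': array([ 0.16516148, -0.60213923,  0.24589608]), 'eef_rot': array([ 7.95192331e-01, -6.06356568e-01, -7.82660315e-04, -5.06548866e-04]), 'contact_force': array([ 0.26983399, -0.7043316 , -0.388128  ]), 'moment': array([0.04592932, 0.01589967, 0.01826567]), 'opening': 1.0008330226300468}
scene [[362.43091291   0.         256.36132643]
 [  0.         362.43091291 191.91813904]
 [  0.           0.           1.        ]] [[-0.70552272  0.70856384 -0.01322752]
 [ 0.47433556  0.45826764 -0.75166252]
 [-0.52653914 -0.53658927 -0.65941526]] [ 0.35617989 -0.20369987  1.21869946]
top [[458.67401039   0.         253.65963117]
 [  0.         458.67401039 193.36971526]
 [  0.           0.           1.        ]] [[-0.00139342 -0.99999649  0.00225258]
 [-0.98647843  0.00100541 -0.16388805]
 [ 0.16388521 -0.00245048 -0.98647637]] [0.01367499 0.54551541 1.33456463]
```

View pics/top0.png

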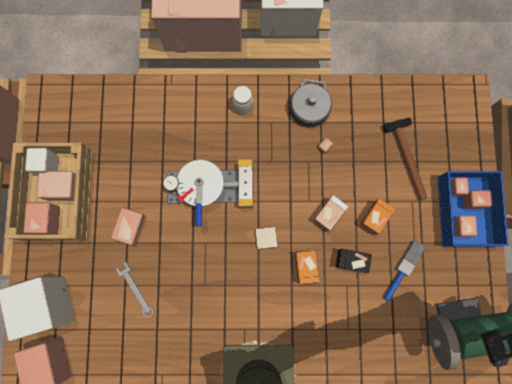

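View pics/scene0.png

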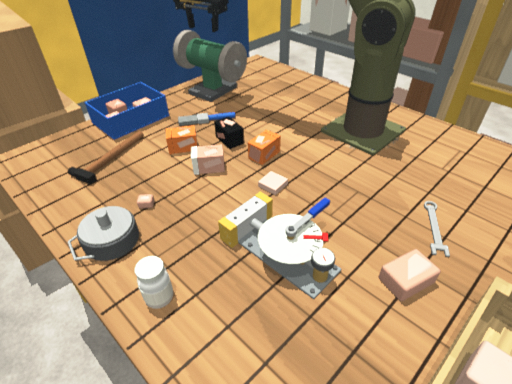

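The top view shows the station at (205,183), with its bar at (245,183) and the lever pointing down in the image (world -x). The red pointer is near (182,200). The salt block is at (332,213), the tile at (266,238), the offcut at (326,145) and the slab at (127,227). I'll enlarge the key parts next.

Run:
```python
import cv2,numpy as np
a=cv2.imread("pics/top0.png")
b=cv2.resize(a[190:290,285:395],None,fx=5,fy=5,interpolation=cv2.INTER_CUBIC)[:, :400]
c=cv2.resize(a[150:230,160:260],None,fx=4,fy=4,interpolation=cv2.INTER_CUBIC)
o=np.zeros((500,800,3),np.uint8); o[:,:400]=b; o[:320,400:]=c; cv2.imwrite("pics/crop.png",o)
```

```text
(no output)
```

View pics/crop.png

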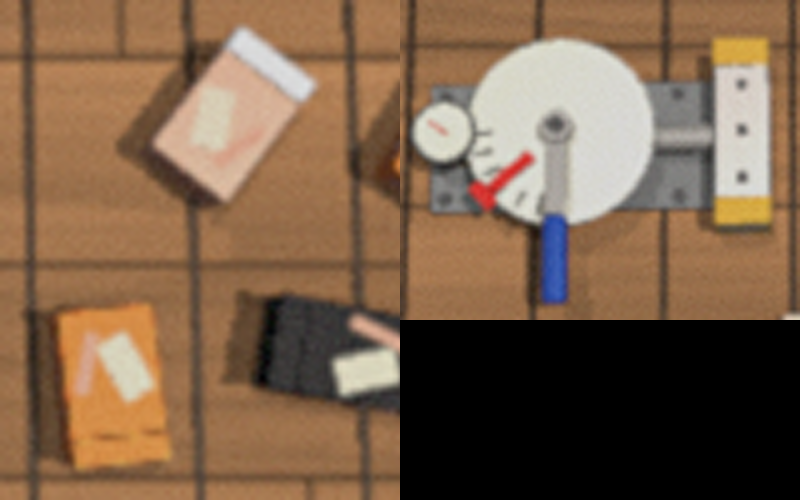

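```bash
cat > h.py <<'E'
import numpy as np,cv2
def ray(s,uv,z):
    R,t,K=np.array(s["R"]),np.array(s["t"]),np.array(s["mtx"])
    C=-R.T@t; d=(np.c_[np.atleast_2d(uv),np.ones(len(np.atleast_2d(uv)))]@np.linalg.inv(K).T)@R
    return C+d*((z-C[2])/d[:,2])[:,None]
def wcam(s,st):
    from scipy.spatial.transform import Rotation as Ro
    T=np.eye(4);T[:3,:3]=Ro.from_quat(st["eef_rot"]).as_matrix();T[:3,3]=st["tool_pos"]
    W=np.linalg.inv(T@np.array(s["T_tool_cam"])); s["R"]=W[:3,:3]; s["t"]=W[:3,3]; return s
E
python3 - <<'E'
import numpy as np
from h import *
s=dict(np.load("pics/top0.npz"))
np.set_printoptions(precision=4,suppress=True)
print("cam",-s["R"].T@s["t"])
b=np.array([[240,27],[315,88],[222,200],[155,142]])/5+[285,190]-.4
p=ray(s,b,.06);print("block",p,p.mean(0),np.linalg.norm(np.diff(p,axis=0),axis=1))
d=p[0]+p[1]-p[2]-p[3];print("yaw",np.degrees(np.arctan2(d[1],d[0])))
c=(np.array([[714,38],[768,38],[770,226],[714,226],[741,84],[741,176]])-[400,0])/4+[160,150]-.4
p=ray(s,c,.06);print("bar",p)
v=(np.array([[555,125]])-[400,0])/4+[160,150]-.4;print("valve",ray(s,v,.1))
m=(np.array([[532,156],[482,195],[554,258]])-[400,0])/4+[160,150]-.4;print("marker",ray(s,m[:2],.072),"grip",ray(s,m[2:],.096))
print("tile",ray(s,[[266,238]],.02),"off",ray(s,[[326,145]],.026),"slab",ray(s,[[127,227]],.045),"orange",ray(s,[[378,217],[307,265]],.06))
E
```

```text
cam [0.3194 0.0164 1.4059]
block [[ 0.5379 -0.2217  0.06  ]
 [ 0.5012 -0.2651  0.06  ]
 [ 0.4349 -0.2081  0.06  ]
 [ 0.4692 -0.1695  0.06  ]] [ 0.4858 -0.2161  0.06  ] [0.0568 0.0874 0.0516]
yaw -38.96787086967944
bar [[0.6477 0.0598 0.06  ]
 [0.6477 0.0191 0.06  ]
 [0.5048 0.0177 0.06  ]
 [0.5049 0.0592 0.06  ]
 [0.6123 0.0394 0.06  ]
 [0.5424 0.0393 0.06  ]]
valve [[0.5733 0.1734 0.1   ]]
marker [[0.5555 0.1933 0.072 ]
 [0.5264 0.2295 0.072 ]] grip [[0.4769 0.1728 0.096 ]]
tile [[ 0.4133 -0.0241  0.02  ]] off [[ 0.7007 -0.2119  0.026 ]] slab [[0.4447 0.3893 0.045 ]] orange [[ 0.472  -0.3538  0.06  ]
 [ 0.3323 -0.1413  0.06  ]]
```

```bash
python3 -m pendant '[[[0,0,0],[0,0,-0.05],1],[[0,0,0.95],[-0.287,-0.411,-0.02],1],[[0,0,0.95],[-0.287,-0.411,-0.02],1],[[0,0,0.95],[-0.287,-0.411,-0.02],1],[[0,0,0.95],[-0.287,-0.411,-0.02],1],[[0,0,0.95],[-0.287,-0.411,-0.02],1],[[0,0,0.95],[-0.287,-0.411,-0.02],1],[[0,0,0.95],[-0.287,-0.411,-0.02],1],[[0,0,0.95],[-0.287,-0.411,-0.02],1],[[0,0,0.95],[-0.287,-0.411,-0.02],1]]'; python3 -m pendant '[[[0,0,0],[0,0,0],1],[[0,0,0],[0,0,0],1]]'
python3 -c "
from plant import r
print(r.get_state()['q'])"
```

```text
clock: 1.1
tool_pos: [0.4534, -0.2554, 0.2696]
eef_rot: [-0.43, 0.903, 0.0, -0.0]
contact_force: [0.6, -0.9, 0.2]
opening: 0.995
clock: 1.3
tool_pos: [0.453, -0.2559, 0.2694]
eef_rot: [-0.432, 0.902, 0.0, -0.0]
contact_force: [-0.8, -0.8, 1.4]
opening: 1.002
[ 0.37158113  0.52132305  0.08480502  1.85935042 -0.06103693  0.76442467
 -1.7599629 ]
```

Run:
```python
from plant import r
import cv2,numpy as np
from h import *
np.set_printoptions(precision=4,suppress=True)
st=r.get_state(); s=wcam(r.snapshot("wrist"),st); im=s["image"]; cv2.imwrite("pics/w1.png",im[:,:,::-1])
np.savez("pics/w1.npz",**{k:np.array(v) for k,v in s.items()})
print("cam",-s["R"].T@s["t"],s["T_tool_cam"],s["mtx"])
R=s["R"];p=s["mtx"]@(R@[.486,-.216,.06]+s["t"]);print(p/p[2])
```

```text
cam [ 0.516  -0.3073  0.4089] [[ 1.      0.0003 -0.0005  0.0006]
 [-0.0001  0.9506  0.3103 -0.0811]
 [ 0.0005 -0.3103  0.9506 -0.1395]
 [ 0.      0.      0.      1.    ]] [[289.7309   0.     256.8836]
 [  0.     289.7309 193.6434]
 [  0.       0.       1.    ]]
[214.5184 167.6549   1.    ]
```

View pics/w1.png

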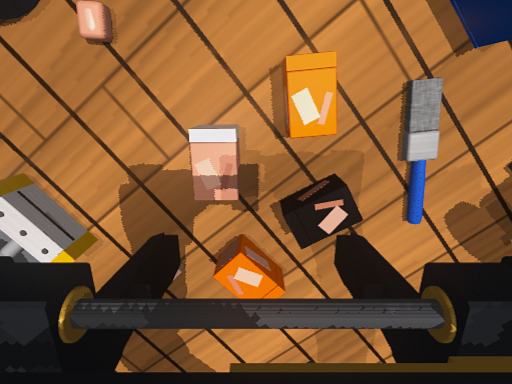

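The block's top sits at (189-239, 128-190) in the wrist view, square to the tool and centred where the top view predicted, at column 214.5. Going in for the grasp.

```bash
python3 -m pendant '[[[0,0,0],[-0.03,0,0],1],[[0,0,0],[-0.052,0,0.03],1],[[0,0,0],[-0.052,0,0.075],1],[[0,0,0],[-0.052,0,0.12],1],[[0,0,0],[-0.052,0,0.16],1],[[0,0,0],[-0.052,0,0.2],1],[[0,0,0],[-0.052,0,0.225],1],[[0,0,0],[-0.052,0,0.235],1],[[0,0,0],[-0.052,0,0.235],1],[[0,0,0],[-0.052,0,0.235],1]]' 40
python3 -m pendant '[[[0,0,0],[0,0,0],0.6],[[0,0,0],[0,0,0],0.5],[[0,0,0],[0,0,0],0.5],[[0,0,0],[0,0,0],0.5],[[0,0,0],[0,0,0],0.5],[[0,0,0],[0,0,0],0.5]]' 40
```

```text
clock: 2.35
tool_pos: [0.4855, -0.2182, 0.0359]
eef_rot: [-0.429, 0.903, -0.001, 0.0]
contact_force: [-0.4, -0.4, 0.1]
opening: 0.997
clock: 2.95
tool_pos: [0.4865, -0.2163, 0.0354]
eef_rot: [-0.43, 0.903, -0.0, 0.001]
contact_force: [2.5, 2.9, 6.5]
opening: 0.633
```

```bash
python3 -m pendant '[[[0,0,0],[0,0,-0.02],0.5],[[0,0,-0.14],[-0.01,0,-0.025],0.5],[[0,0,-0.28],[-0.03,0.005,-0.025],0.5],[[0,0,-0.42],[-0.05,0.01,-0.025],0.5],[[0,0,-0.56],[-0.07,0.014,-0.025],0.5],[[0,0,-0.7],[-0.09,0.018,-0.025],0.5],[[0,0,-0.84],[-0.11,0.022,-0.025],0.5],[[0,0,-0.98],[-0.13,0.026,-0.025],0.5],[[0,0,-1.12],[-0.15,0.03,-0.025],0.5],[[0,0,-1.26],[-0.16,0.034,-0.025],0.5]]' 45
python3 -c "
from plant import r
from scipy.spatial.transform import Rotation as Ro
import numpy as np
s=r.get_state();M=Ro.from_quat(s['eef_rot']).as_matrix()
print(s['q'],M[:,0],M[:,2], M.T@(np.array([.576,-.045,s['tool_pos'][2]])-s['tool_pos']), np.degrees(np.arctan2(M[1,0],M[0,0])))"
```

```text
clock: 3.95
tool_pos: [0.5597, -0.0693, 0.0587]
eef_rot: [0.881, -0.473, -0.001, -0.0]
contact_force: [1.3, 0.6, -7.2]
opening: 0.631
[ 0.14722307  0.89777722 -0.18007966  1.87619942  0.364465    0.40091149
 -1.2891336 ] [ 0.55256678 -0.83346702 -0.00163921] [-0.00145135  0.00100453 -0.99999844] [-1.12346481e-02 -2.70054936e-02  7.38677590e-07] -56.45666540733973
```

```bash
python3 -m pendant '[[[0,0,-0.14],[0,-0.01,0],0.5],[[0,0,-0.28],[-0.005,-0.02,0],0.5],[[0,0,-0.42],[-0.01,-0.027,0],0.5],[[0,0,-0.56],[-0.011,-0.027,0],0.5],[[0,0,-0.7],[-0.011,-0.027,0],0.5],[[0,0,-0.84],[-0.011,-0.027,0],0.5],[[0,0,-0.95],[-0.011,-0.027,0],0.5],[[0,0,-0.997],[-0.011,-0.027,0],0.5],[[0,0,-0.997],[-0.011,-0.027,0],0.5],[[0,0,-0.997],[-0.011,-0.027,0],0.5]]'
python3 - <<'E'
from plant import r
import cv2,numpy as np
from h import *
st=r.get_state(); print(st["q"])
s=wcam(r.snapshot("wrist"),st);a=s["image"][:,:,::-1];np.savez("pics/w2.npz",**{k:np.array(v) for k,v in s.items()})
cv2.imwrite("pics/w2.png",a)
t=r.snapshot("top")["image"][100:270,160:330,::-1]
o=np.zeros((384,800,3),np.uint8);o[:,:512]=a;o[:288,512:]=cv2.resize(t,(288,288));cv2.imwrite("pics/v2.png",o)
E
```

```text
clock: 4.95
tool_pos: [0.5752, -0.048, 0.0588]
eef_rot: [1.0, 0.001, -0.001, 0.0]
contact_force: [0.7, -0.1, -7.2]
opening: 0.631
[ 0.24701165  0.93408009 -0.42658072  1.82674127  0.70454492  0.54068891
 -0.64539338]
```

View pics/v2.png

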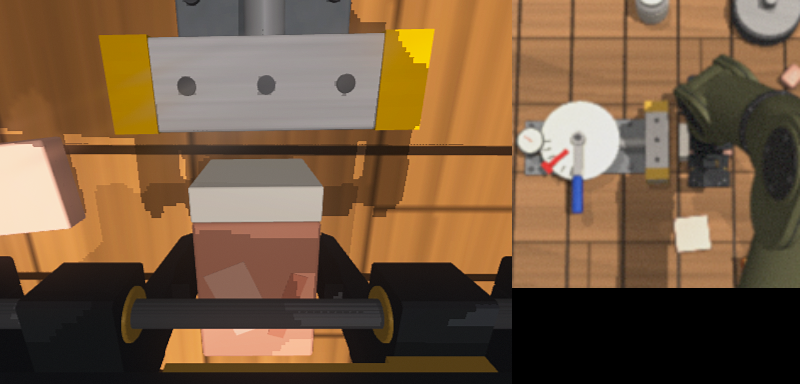

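The block is held with its white end towards the bar. The bar's front top edge runs (115,134)–(419,129), and the white end's top edge runs (190,188)–(322,185).

Run:
```python
import numpy as np
from h import *
np.set_printoptions(precision=4,suppress=True)
s=dict(np.load("pics/w2.npz"))
print("cam",-s["R"].T@s["t"])
A=lambda p:np.degrees(np.arctan2(*(p[-1]-p[0])[1::-1]))
e=ray(s,[[115,134],[159,132],[376,129.5],[419,129]],.06);print("bar edge",e,A(e))
e=ray(s,[[100,36],[434,29]],.06);print("back edge?",e,A(e))
w=ray(s,[[190,188],[322,185]],.0834);print("block edge",w,A(w))
w=ray(s,[[190,222],[321,221]],.0834);print("crust line",w,A(w))
```

```text
cam [0.5753 0.0322 0.1983]
bar edge [[0.5083 0.0163 0.06  ]
 [0.5291 0.0173 0.06  ]
 [0.6308 0.0187 0.06  ]
 [0.6509 0.019  0.06  ]] 1.0744031201449378
back edge? [[0.5081 0.0575 0.06  ]
 [0.6499 0.0605 0.06  ]] 1.1827944313083858
block edge [[ 0.5474 -0.003   0.0834]
 [ 0.6021 -0.0015  0.0834]] 1.5288014751497503
crust line [[ 0.5464 -0.0183  0.0834]
 [ 0.6028 -0.0177  0.0834]] 0.6606008592066228
```

```bash
python3 -m pendant '[[[0,0,0],[0.002,-0.006,0.004],0.5],[[0,0,0],[0.004,-0.012,0.008],0.5],[[0,0,0],[0.004,-0.014,0.012],0.5],[[0,0,0],[0.004,-0.014,0.016],0.5],[[0,0,0],[0.004,-0.014,0.02],0.5],[[0,0,0],[0.004,-0.014,0.022],0.5],[[0,0,0],[0.004,-0.014,0.023],0.5],[[0,0,0],[0.004,-0.014,0.023],0.5]]'
python3 -m pendant '[[[0,0,0],[0,-0.001,0],0.5],[[0,0,0],[0,-0.002,0],0.5],[[0,0,0],[0,-0.003,0],0.5],[[0,0,0],[0,-0.004,0],0.5],[[0,0,0],[0,-0.004,0],0.5],[[0,0,0],[0,-0.004,0],0.5]]'
```

```text
clock: 5.85
tool_pos: [0.5803, -0.0336, 0.0367]
eef_rot: [1.0, 0.002, -0.0, 0.0]
contact_force: [-0.1, 0.1, -7.1]
opening: 0.629
clock: 6.45
tool_pos: [0.5803, -0.0293, 0.0369]
eef_rot: [1.0, 0.002, 0.0, 0.0]
contact_force: [0.6, -0.1, -7.6]
opening: 0.632
```

```bash
python3 -m pendant '[[[0,0,0],[0,0,0.001],0.5],[[0,0,0],[0,0,0.0018],0.5],[[0,0,0],[0,0,0.0018],0.5],[[0,0,0],[0,0,0.0018],0.5]]'
python3 -m pendant '[[[0,0,0],[0,-0.001,0],0.5],[[0,0,0],[0,-0.002,0],0.5],[[0,0,0],[0,-0.003,0],0.5],[[0,0,0],[0,-0.003,0],0.5]]'
```

```text
clock: 6.85
tool_pos: [0.5804, -0.0294, 0.0354]
eef_rot: [1.0, 0.002, 0.0, 0.0]
contact_force: [-1.2, -1.3, -0.2]
opening: 0.632
clock: 7.25
tool_pos: [0.5805, -0.0289, 0.0355]
eef_rot: [1.0, 0.001, 0.0, 0.002]
contact_force: [-1.2, -4.5, 3.7]
opening: 0.628
```

```bash
python3 -m pendant '[[[0,0,0],[0,-0.001,0],0.5],[[0,0,0],[0,-0.003,0],0.5],[[0,0,0],[0,-0.003,0],0.5]]'
```

```text
clock: 7.55
tool_pos: [0.5806, -0.028, 0.0354]
eef_rot: [1.0, 0.001, 0.0, 0.003]
contact_force: [0.2, -10.8, 2.6]
opening: 0.634
```

```bash
python3 -m pendant '[[[0,0,0],[0,0.002,0],0.5],[[0,0,0],[0,0.003,0],0.7],[[0,0,0],[0,0.003,0],0.8],[[0,0,0],[0,0.003,0],1],[[0,0,0],[0,0.003,0],1],[[0,0,0],[0,0.003,0],1],[[0,0,0],[0,0.003,-0.03],1],[[0,0,0],[0,0.003,-0.07],1],[[0,0,0],[0,0.003,-0.11],1],[[0,0,0],[0,0.003,-0.15],1]]' 30
python3 -m pendant '[[[0,0,0],[0,0,-0.03],1],[[0,0,0],[0,-0.02,-0.05],1],[[0,0,0],[0,-0.04,-0.05],1],[[0,0,0],[0,-0.04,-0.05],1]]'
python3 - <<'E'
from plant import r
import cv2,numpy as np
from h import *
st=r.get_state()
s=wcam(r.snapshot("wrist"),st);np.savez("pics/w3.npz",**{k:np.array(v) for k,v in s.items()})
cv2.imwrite("pics/w3.png",s["image"][:,:,::-1])
E
```

```text
clock: 8.55
tool_pos: [0.58, -0.026, 0.1865]
eef_rot: [1.0, 0.002, -0.0, -0.0]
contact_force: [0.9, -0.1, 0.4]
opening: 1.005
clock: 8.95
tool_pos: [0.5802, 0.0175, 0.2362]
eef_rot: [1.0, 0.005, 0.001, -0.001]
contact_force: [-0.9, -0.2, -1.1]
opening: 0.996
```

View pics/w3.png

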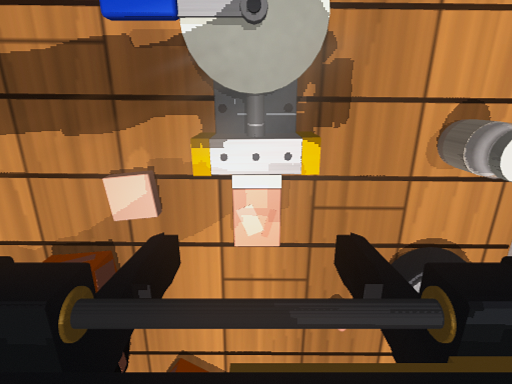

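The block stands flush. The bar's front edge is at row ~174 and the crust covers rows 175–188 at columns 233–281, centred under the bar. Next I'll go over the dial to measure the marker and lever.

```bash
python3 -m pendant '[[[0,0,0],[-0.01,-0.04,-0.01],0.5],[[0,0,0],[-0.02,-0.08,-0.02],0.3],[[0,0,0],[-0.03,-0.11,-0.02],0],[[0,0,0],[-0.03,-0.11,-0.02],0],[[0,0,0],[-0.03,-0.11,-0.02],0],[[0,0,0],[-0.03,-0.11,-0.02],0]]'
python3 - <<'E'
from plant import r
import cv2,numpy as np
from h import *
np.set_printoptions(precision=4,suppress=True)
s=dict(np.load("pics/w3.npz"));im=s["image"].astype(int)
# crust/pink and bar/crust transitions along columns
for c in (238,257,276): print(c,[tuple(im[q,c]) for q in range(170,192,2)])
st=r.get_state();print(st["q"])
s=wcam(r.snapshot("wrist"),st);np.savez("pics/w4.npz",**{k:np.array(v) for k,v in s.items()})
cv2.imwrite("pics/w4.png",s["image"][:,:,::-1])
hsv=cv2.cvtColor(s["image"],cv2.COLOR_RGB2HSV)
red=cv2.inRange(hsv,(0,190,90),(6,255,255))|cv2.inRange(hsv,(174,190,90),(180,255,255)); blue=cv2.inRange(hsv,(110,170,60),(130,255,255))
for n,m in(("red",red),("blue",blue)):
    k,l,t,ce=cv2.connectedComponentsWithStats(m)
    for i in range(1,k):
        if t[i,4]>40:
            pts=np.argwhere(l==i)[:,::-1].astype(float);w=ray(s,pts,.0745 if n=="red" else .096)[:,:2]
            u,S,V=np.linalg.svd(w-w.mean(0),full_matrices=False)
            print(n,t[i],w.mean(0),V[0],"axis ang",np.degrees(np.arctan2(V[0][1],-V[0][0])),"ext",np.ptp(w@V[0]),np.ptp(w@V[1]))
E
```

```text
clock: 9.6
tool_pos: [0.55, 0.1209, 0.2541]
eef_rot: [1.0, 0.0, -0.001, 0.001]
contact_force: [0.4, -0.8, 0.3]
opening: 0.483
238 [(np.int64(239), np.int64(240), np.int64(238)), (np.int64(230), np.int64(225), np.int64(223)), (np.int64(143), np.int64(134), np.int64(131)), (np.int64(240), np.int64(241), np.int64(239)), (np.int64(238), np.int64(239), np.int64(239)), (np.int64(238), np.int64(240), np.int64(239)), (np.int64(238), np.int64(239), np.int64(238)), (np.int64(239), np.int64(240), np.int64(239)), (np.int64(240), np.int64(241), np.int64(240)), (np.int64(149), np.int64(128), np.int64(121)), (np.int64(241), np.int64(188), np.int64(157))]
257 [(np.int64(239), np.int64(239), np.int64(238)), (np.int64(229), np.int64(222), np.int64(220)), (np.int64(125), np.int64(116), np.int64(111)), (np.int64(240), np.int64(241), np.int64(238)), (np.int64(238), np.int64(239), np.int64(237)), (np.int64(239), np.int64(240), np.int64(237)), (np.int64(239), np.int64(240), np.int64(238)), (np.int64(238), np.int64(240), np.int64(237)), (np.int64(239), np.int64(241), np.int64(246)), (np.int64(164), np.int64
[... 213 characters left out ...]
 (np.int64(241), np.int64(242), np.int64(237)), (np.int64(239), np.int64(240), np.int64(235)), (np.int64(238), np.int64(239), np.int64(234)), (np.int64(238), np.int64(240), np.int64(235)), (np.int64(239), np.int64(240), np.int64(236)), (np.int64(239), np.int64(241), np.int64(237)), (np.int64(165), np.int64(137), np.int64(125)), (np.int64(239), np.int64(183), np.int64(154))]
[ 0.0583  0.6514 -0.6089  1.7325  0.4584  0.9059 -0.7433]
red [225  60  19  19 125] [0.5262 0.2299] [-0.7192 -0.6948] axis ang -44.009145504865124 ext 0.020328172326567917 0.007568378671810594
blue [156 120  26  15 213] [0.4583 0.1756] [0.9657 0.2595] axis ang 164.9610764863916 ext 0.027473539747889686 0.01227201531735879
```

View pics/w4.png

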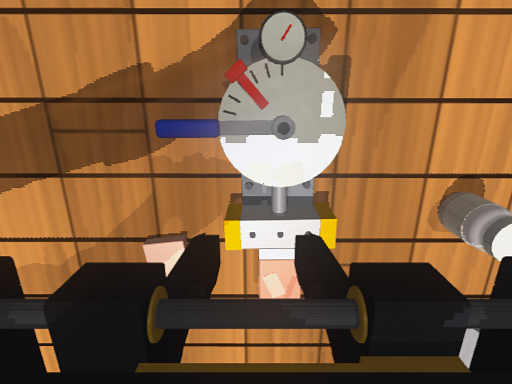

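The seam is a single pixel row, level across columns 238–276, so the block is flush and square. Hub (283,127), pointer from (266,106) to (236,70), lever grip (156–218, 128). I'll use looser masks for the angles.

Run:
```python
import cv2,numpy as np
from h import *
np.set_printoptions(precision=4,suppress=True)
s=dict(np.load("pics/w4.npz"));hsv=cv2.cvtColor(s["image"],cv2.COLOR_RGB2HSV)
red=cv2.inRange(hsv,(0,130,60),(8,255,255))|cv2.inRange(hsv,(172,130,60),(180,255,255)); blue=cv2.inRange(hsv,(105,120,40),(135,255,255))
red[:,:215]=0;red[:,275:]=0;red[:55]=0;red[115:]=0
for n,m,z in(("red",red,.0745),("blue",blue,.096)):
    m[:100 if n=="blue" else 0]=0
    if n=="blue": m[145:]=0; m[:,:140]=0;m[:,230:]=0
    w=ray(s,np.argwhere(m)[:,::-1].astype(float),z)[:,:2]
    u,S,V=np.linalg.svd(w-w.mean(0),full_matrices=False);d=V[0]*(1 if V[0][0]<0 else -1)
    print(n,len(w),w.mean(0),"ang from -x",np.degrees(np.arctan2(d[1],-d[0])),np.ptp(w@d),np.ptp(w@V[1]))
print("hub",ray(s,[[283,127]],.1)); a=np.radians(1.1); print("axis from station",np.array([.5796,.018])+.155*np.array([-np.sin(a),np.cos(a)]))
```

```text
red 650 [0.5376 0.2171] ang from -x 48.64226457288994 0.050942065169733014 0.022047403654478326
blue 871 [0.4739 0.1733] ang from -x -4.414295116965567 0.059706925690344914 0.01837133730695384
hub [[0.5758 0.1744 0.1   ]]
axis from station [0.5766 0.173 ]
```

```bash
python3 -m pendant '[[[0,0,-0.14],[-0.02,-0.01,0],0.5],[[0,0,-0.29],[-0.04,-0.03,0],0.5],[[0,0,-0.44],[-0.06,-0.05,0],0.5],[[0,0,-0.59],[-0.079,-0.05,0],0.5],[[0,0,-0.74],[-0.079,-0.05,0],0.5],[[0,0,-0.88],[-0.079,-0.05,0],0.5],[[0,0,-1.03],[-0.079,-0.05,0],0.5],[[0,0,-1.18],[-0.079,-0.05,0],0.5],[[0,0,-1.33],[-0.079,-0.05,0],0.5],[[0,0,-1.48],[-0.079,-0.05,0],0.5]]' 30
python3 -m pendant '[[[0,0,-0.11],[0,0,0.02],0.5],[[0,0,-0.11],[0,0,0.05],0.5],[[0,0,-0.11],[0,0,0.05],0.5],[[0,0,-0.11],[0,0,0.05],0.5]]'
python3 -c "
from plant import r
from scipy.spatial.transform import Rotation as Ro
import numpy as np
s=r.get_state();M=Ro.from_quat(s['eef_rot']).as_matrix()
print(s['q'],np.degrees(np.arctan2(M[1,0],M[0,0])),M.T@(np.array([.471,.1715,.077])-s['tool_pos']))"
```

```text
clock: 10.65
tool_pos: [0.4713, 0.1714, 0.2546]
eef_rot: [0.736, 0.677, -0.0, 0.0]
contact_force: [0.5, -0.2, -0.5]
opening: 0.503
clock: 11.05
tool_pos: [0.4707, 0.1723, 0.205]
eef_rot: [0.699, 0.715, -0.001, -0.0]
contact_force: [-0.3, 1.1, 0.6]
opening: 0.503
[ 0.13557295  0.76720574 -0.99484381  1.95444057  0.83495734  0.90300513
  0.29023814] 91.22644524652128 [-0.00076152  0.00036873  0.12796933]
```

```bash
python3 -m pendant '[[[0,0,0],[0,0,0.04],0.5],[[0,0,0],[0,0,0.07],0.5],[[0,0,0],[0,0,0.09],0.5],[[0,0,0],[0,0,0.105],0.5],[[0,0,0],[0,0,0.117],0.5],[[0,0,0],[0,0,0.127],0.5],[[0,0,0],[0,0,0.127],0.5]]' 15
python3 -m pendant '[[[0,0,0],[0,0,0],0.3],[[0,0,0],[0,0,0],0.2],[[0,0,0],[0,0,0],0.15],[[0,0,0],[0,0,0],0.15],[[0,0,0],[0,0,0],0.15],[[0,0,0],[0,0,0],0.15]]' 15
```

```text
clock: 11.75
tool_pos: [0.471, 0.173, 0.078]
eef_rot: [0.699, 0.715, -0.0, 0.0]
contact_force: [-0.5, 0.2, 0.6]
opening: 0.501
clock: 12.35
tool_pos: [0.4708, 0.1731, 0.0785]
eef_rot: [0.699, 0.715, 0.0, 0.0]
contact_force: [-0.4, -0.9, 6.2]
opening: 0.201
```

```bash
python3 -m pendant '[[[0,0,0.1],[0.0105,0.0005,0],0.15],[[0,0,0.2],[0.0209,0.0021,0],0.15],[[0,0,0.3],[0.031,0.0047,0],0.15],[[0,0,0.4],[0.0409,0.0083,0],0.15],[[0,0,0.5],[0.0503,0.0129,0],0.15],[[0,0,0.6],[0.0593,0.0183,0],0.15],[[0,0,0.7],[0.0676,0.0247,0],0.15],[[0,0,0.8],[0.0753,0.0318,0],0.15],[[0,0,0.86],[0.0796,0.0365,0],0.15],[[0,0,0.86],[0.0796,0.0365,0],0.15]]'
python3 -c "
from plant import r
from scipy.spatial.transform import Rotation as Ro
import numpy as np
s=r.get_state();M=Ro.from_quat(s['eef_rot']).as_matrix();p=s['tool_pos']
print(s['contact_force'],np.degrees(np.arctan2(M[1,0],M[0,0])),p,np.degrees(np.arctan2(p[1]-.1735,.576-p[0])),np.hypot(p[1]-.1735,.576-p[0]))"
```

```text
clock: 13.35
tool_pos: [0.5069, 0.2533, 0.0785]
eef_rot: [0.934, 0.358, 0.001, 0.001]
contact_force: [2.7, -2.1, 4.4]
opening: 0.202
[ 2.70316627 -2.12177686  4.35427803] 41.92516550719416 [0.5068899  0.25329478 0.07849597] 49.1042277600137 0.10556236437636864
```

```bash
python3 -m pendant '[[[0,0,0],[0,0,0],0.35],[[0,0,0],[0,0,0],0.5],[[0,0,0],[0,0,0],0.5],[[0,0,0],[0,0,0],0.5],[[0,0,0],[0,0,-0.03],0.5],[[0,0,0],[0,0,-0.07],0.5],[[0,0,0],[0,0,-0.12],0.5],[[0,0,0],[0,-0.03,-0.16],0.5],[[0,0,0],[0,-0.06,-0.18],0.5],[[0,0,0],[0,-0.06,-0.18],0.5]]'
python3 - <<'E'
from plant import r
import cv2,numpy as np
from h import *
st=r.get_state()
s=wcam(r.snapshot("wrist"),st);np.savez("pics/w5.npz",**{k:np.array(v) for k,v in s.items()})
t=r.snapshot("top"); np.savez("pics/t5.npz",**{k:np.array(v) for k,v in t.items()})
o=np.zeros((384,800,3),np.uint8);o[:,:512]=s["image"][:,:,::-1];o[:288,512:]=cv2.resize(t["image"][120:250,150:280,::-1],(288,288));cv2.imwrite("pics/v5.png",o)
E
```

```text
clock: 14.35
tool_pos: [0.4623, 0.304, 0.2621]
eef_rot: [0.932, 0.362, 0.003, -0.003]
contact_force: [0.1, 0.3, 0.2]
opening: 0.499
```

View pics/v5.png

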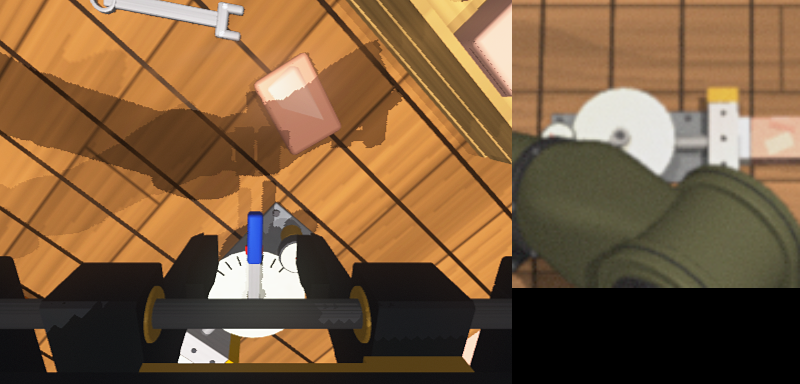

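The lever covers the pointer, with a sliver of red beside it at (246,250). In the top view the block is still against the bar. I'll move the camera over the dial for a proper angle check.

```bash
python3 -m pendant '[[[0,0,0],[0,0.04,-0.01],0.5],[[0,0,0],[0,0.08,-0.02],0.5],[[0,0,0],[0,0.12,-0.02],0.5],[[0,0,0],[0,0.16,-0.02],0.5],[[0,0,0],[0,0.18,-0.02],0.5],[[0,0,0],[0,0.18,-0.02],0.5],[[0,0,0],[0,0.18,-0.02],0.5]]'
python3 - <<'E'
from plant import r
import cv2,numpy as np
from h import *
np.set_printoptions(precision=4,suppress=True)
st=r.get_state()
s=wcam(r.snapshot("wrist"),st);np.savez("pics/w6.npz",**{k:np.array(v) for k,v in s.items()})
cv2.imwrite("pics/w6.png",s["image"][:,:,::-1])
hsv=cv2.cvtColor(s["image"],cv2.COLOR_RGB2HSV);m=cv2.inRange(hsv,(105,120,40),(135,255,255))
k,l,t,ce=cv2.connectedComponentsWithStats(m)
for i in range(1,k):
  if t[i,4]>150:
    w=ray(s,np.argwhere(l==i)[:,::-1].astype(float),.096)[:,:2];u,S,V=np.linalg.svd(w-w.mean(0),full_matrices=False);d=V[0]*(1 if V[0][0]<0 else -1)
    c=w.mean(0);print(t[i],c,np.degrees(np.arctan2(d[1],-d[0])),"from axis",np.degrees(np.arctan2(c[1]-.1735,.576-c[0])),np.ptp(w@d),np.ptp(w@V[1]))
E
```

```text
clock: 15.15
tool_pos: [0.585, 0.1638, 0.2766]
eef_rot: [0.934, 0.358, -0.001, -0.0]
contact_force: [0.3, -0.3, 0.5]
opening: 0.499
[ 251   34   18   67 1077] [0.5112 0.2478] 48.7553116459883 from axis 48.88848082183559 0.06206369443386561 0.01690697936837493
```

View pics/w6.png

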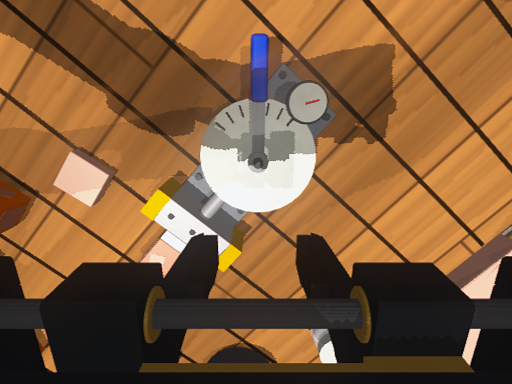

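The lever measures 48.8° and the marker measured 48.6°. The block is still against the bar at (175,240) and the gripper is clear of everything, so I'm handing in.

```bash
python3 -c "
from plant import r
print(r.finish_job())"
```

```text
the job is handed in; nothing more can be done
None
```

I did the whole task and handed it in at about 15 s on the robot's clock. No verdict is reported, so what follows is my own checks.

- **Block:** I gripped it across its width, turned it about 129° and set it on the bench. I pushed it against the bar until the force reached about 11 N, then let go with the valve still shut.
- **Block check:** The close view after release showed a one-pixel seam at the bar, level across the crust. The block was centred within a few millimetres of the bar's middle. The later views, after the lever move, showed it still there, but I did not measure it again.
- **Lever:** I swung it by its grip to 48.8°, against 48.6° for the marker; the limit is about 4.6°. The gripper reading on the lever gave 48–49°. With the lever in place only a sliver of the marker shows, so its angle comes from the picture taken before the swing.
- **Other salt pieces:** I touched none of them, and the tile and slab were visible in the later pictures. I did not re-measure any of the three pieces, and the offcut was not looked at again.

No checks failed or disagreed. One early reading of the shut lever came out at −4.4° from a poor colour mask, and I discarded it.

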